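# Serve a round roll with the tongs

### The job

Pick up the serving tongs from the counter, squeeze them on the one round bread roll on the wooden board, lift it and bring it over the white plate. Finish while still holding it there: tongs in the gripper, roll squeezed gently in the tongs, wholly over the plate and about a hand's breadth above it; put nothing down. Only the tongs may touch the round roll, and leave the other bread and the plate where they are.

Things in the scene. Friction and masses are not known exactly. Their poses are not given: they have to be found in the camera images.
- tongs: Spring kitchen tongs, 240 mm long, 130 g, lying on their side left or right of the board. Origin: underside, midway between the grips; x to the tips, y across the arms, z up. Each arm has an upright black grip 66 mm long (x -32 to +34), 26 high, 7 thick: take both from above, closing along y; 47 mm over their outsides sprung open, 29 closed on the round roll. Steel arms 24 mm high.
- tongs_tip (a point): Midline point between the middles of the two jaws, 113 mm ahead of the tongs' origin, 14 mm above their underside: the roll's middle belongs here. Jaws: slightly dished upright steel plates, 44 mm long, 28 high from the level of the tongs' underside, 4 thick; sprung open, the gap is 93 mm inside at their middle (83 at the narrow rear end), 102 over all.
- tongs_hinge (a point): Upright hinge axis of the tongs, 92 mm behind their origin, 12 mm above their underside; both arms swing about it symmetrically. A wire loop ends 24 mm behind it.
- tongs_left (a joint): Swing of both (coupled) arms: 0 sprung open, about 0.10 rad closed on the round roll, 0.20 stop. The spring parts the grips with 4 N when open, 6 N at 0.10 rad: a grip of 10 to 25 N closes the tongs, 0.45 of the excess reaches the jaws. With the gripper held 3 to 6 mm narrower than 47 mm they stay in the hand, still open.
- board: Fixed wooden board, 170 x 260 x 16 mm, lying on the counter; origin at the middle of its underside, its long side along its y. Three pieces of bread stand on it in a row along y, about 85 mm apart, in any order.
- roll: The round bread roll: round from above, 52 mm in diameter (widest from 13 to 22 mm above its underside), 39 mm high, domed, 30 to 65 g, with a scored cross on top. Over 40 N from the jaws would squash it. Origin: centre of its underside; z up.
- roll_center (a point): Middle of the round roll, on its axis, 18 mm above its underside.
- finger_roll: Another bread: long finger roll, 85 (x) x 36 x 32 mm, origin at the middle of its underside. Leave it.
- square_bun: Another bread: square bun, 42 x 42 x 30 mm, origin at the middle of its underside. Leave it.
- plate: Round white plate, 170 mm across, 18 mm high, on the counter on the other side of the board from the tongs; origin at the centre of its underside. Beyond the board and the plate, at the counter's far edge, stand a cup, a jar and a slate sign, up to 100 mm high.
There are look-alikes about, which are no part of the job. What is shaped like the roll but black or turquoise is not meant.

How it is judged:
By the outcome, as a careful person would: the job done as asked, in the order asked, and still so for the second after the job is handed in, while the arm keeps its last pose, push and grip.
It also fails if it takes over 38 s, if anything falls off the work surface, if the arm or the gripper's body presses on something with over 40 N, if the wrist force passes 120 N, or if a joint passes its speed limit or range.

### The arm

A 7-joint arm with a two-finger parallel gripper is mounted at the origin on the work surface. World frame = base frame: x ahead of the robot, y to its left, z up, the work surface at z = 0. Lengths are in m, angles in rad, forces in N, time in s.
With the tool pointing down it reaches from about 0.425 to 0.875 m from the base axis. Payload 4.7 kg.
Tool frame: the origin (TCP) lies on the mounting face of the last link; the fingertips stand 182 mm ahead of it and the grasp point (between the pads) lies 164 mm ahead of it (ctrl.finger_overhang is the distance from the TCP to the fingertips, in m); z points along the fingers, y is the line along which they close (so a half turn about z gives the same grasp; the last joint's range is limited). The gripper opens to 87 mm and grips with 3 to 60 N. Pads are 19 mm wide; open, the fingers measure 117 mm over their backs; the gripper's body (75 mm by 190 mm) begins 51 mm behind the grasp point.
Start: joints at [-1.294, 0.321, -0.07, 1.45, 0.023, 1.371, -0.057], TCP at [0.169, 0.628, 0.405] pointing down, gripper open.
Joint ranges: [-2.86, 2.86], [-0.3, 2.09], [-1.38, 1.24], [0.06, 2.45], [-1.56, 4.7], [0.09, 2.05], [-2.69, 2.69]. Speed limits (rad/s): [2.57, 2.57, 3.14, 3.14, 3.14, 3.14, 3.14].

### API

Orientations are given as a rotation vector (axis times angle).
In Python, from bench import ctrl gives the robot as it stands.
- The arm moves only by the shell command python3 -m jog 'ROWS' [FORCE]. ROWS is a JSON object of lists of equal length, an entry for each row: "translation": the shift along the tool's x, y, z as a fraction of full scale, a list of three; "yaw": the turn about the tool's z as a fraction of full scale; "jaw": the closure, from 0 (fully open) to 1 (shut). In form: {"translation": [[dx, dy, dz], ...], "yaw": [yaw, ...], "jaw": [jaw, ...]}. A call has 1 to 8 rows; each row is the pose to reach, as a shift and turn from the pose commanded when the call began, along the tool's axes at that moment, turning the shorter way round; what a row does not reach only later rows make up. Full scale, the value 1, is 0.2 m for a shift and 180 degrees for a turn. A row lasts 1/8 s, in which the tool goes at most 62.5 mm and 10.7 degrees, less where a joint would pass 70% of its speed; a pose out of reach is approached as far as the arm can. A call with a number of a shift or a turn outside -1 to 1 is refused whole. A call with a gripper value outside its range is refused whole. The fingers move at their own pace and stop on an object; FORCE is the grip in N (left out, the last holds). Time passes only in rows, so rows that repeat a pose let the fingers close. It gives the time, the measured TCP pose, the force, the opening and the grip force at its end, in the units of the state.
- ctrl.get_state(): the state, without advancing time (a new reading comes with each control period).
- ctrl.get_image(name): name is "side" or "top" or "wrist"; returns a dict with "pixels" (384x512x3 uint8, blue, green, red), "fx", "fy", "cx", "cy" (pixels), "k1" (the pictures are not rectified: a ray, as slopes to the right and down, at radius r is drawn at 1 + k1 r^2 times it, then the intrinsics apply), "R" (3x3) and "t" (3): a world point X has camera coordinates R X + t; the wrist camera has in their place "mount" (4x4, takes a point from camera to tool coordinates, whose origin is the TCP and whose axes are the flange's). Camera axes: x right, y down, z forward; pixel columns grow to the right and rows downward; lengths in m; the calibration is good to about 2 mm. A picture is of the moment at which its call begins: read the wrist's pose just before it. There is no depth.
- ctrl.close_job(): hands the job in; it is judged then, once.
Trained networks look in a picture, given as the dict that the camera call returned (one of the last four; its "shot" number tells which), for a name from the list of things; names that differ only in an ending like _2 or _b are one class to them, and where a whole thing is asked for, a point or a joint stands for the part that bears it (a point fixed in the world has none). Each returns a list of dicts, best first, with "p" (0 to 1); they miss things now and then, are a little off and sometimes report something else, mostly with a low value. They report only what shows in the picture. A call takes as long as a camera call. They do not tell look-alikes from the thing itself.
- ctrl.silhouettes(label, picture): "region" (384x512 bool, what is visible of it) and "at" ([column, row] in pixels, amid what is visible of it).
The state is a dict: "time": time; "joint_positions": joint angles; "qd": joint speeds; "joint_torque": joint torques, N m; "position": TCP position; "tool_rot": TCP orientation; "ft_force": force on the tool from outside, world axes, zero at the start; "torque": the same for the moment, N m; "grip_width": opening from 0.0 (shut) to 1.0 (fully open); "grip_force": force on a finger pad.
Only numpy, scipy, OpenCV 4.12 (cv2) and the standard library are available. Lean on these libraries where they do the work, as an engineer would, in place of code of your own. Each camera call takes 0.05 s, during which the arm holds its last target. There are 200 camera calls.

## Working session

There is one attempt and no reset: what is moved stays moved. The work goes in short steps, Python scripts to look and compute and a shell command to move; the robot and the scene stay as the last step left them, time stands still between calls to the robot, and variables do not carry over. Pictures are saved under pics/ and viewed, at most 10 in all, crops included, and the job is handed in when it is done.

```bash
mkdir -p pics; ls
cat > h.py <<'E'
import numpy as np, cv2
from bench import ctrl
from scipy.spatial.transform import Rotation as Ro
def campose(im, st=None):
    if 'R' in im: R=np.array(im['R']); t=np.array(im['t']); return R.T, -R.T@t
    T=np.eye(4); T[:3,:3]=Ro.from_rotvec(st['tool_rot']).as_matrix(); T[:3,3]=st['position']
    M=T@np.array(im['mount']); return M[:3,:3], M[:3,3]
def K(im): return np.array([[im['fx'],0,im['cx']],[0,im['fy'],im['cy']],[0,0,1.]]), np.array([im['k1'],0,0,0,0.])
def toworld(im, px, z, st=None):
    k,d=K(im); px=np.asarray(px,float).reshape(-1,1,2)
    u=cv2.undistortPoints(px,k,d).reshape(-1,2); A,o=campose(im,st)
    r=np.c_[u,np.ones(len(u))]@A.T
    return o+r*((z-o[2])/r[:,2])[:,None]
def proj(im,X,st=None):
    A,o=campose(im,st); k,d=K(im); c=(np.atleast_2d(X)-o)@A
    return cv2.projectPoints(c,np.zeros(3),np.zeros(3),k,d)[0].reshape(-1,2)
E
python3 - <<'E'
from h import *
st=ctrl.get_state(); print(st)
ims={}
for n in ['top','side']:
    im=ctrl.get_image(n); cv2.imwrite(f'pics/{n}0.png',np.asarray(im['pixels']))
    for l in ['tongs','board','roll','finger_roll','square_bun','plate']:
        for d in ctrl.silhouettes(l,im)[:4]:
            if d['p']>.2: print(n,l,round(d['p'],2),d['at'],d['region'].sum(),toworld(im,d['at'],.02)[0].round(3))
E
```

```text
pics
{'time': 0.0, 'joint_positions': array([-1.29390432,  0.32182881, -0.07006551,  1.45167423,  0.02258768,
        1.37074825, -0.05689748]), 'qd': array([ 3.41045287e-04, -5.28171407e-04, -3.95774000e-04, -4.71757591e-04,
       -1.94212530e-05,  6.49999303e-04, -1.68153149e-03]), 'joint_torque': array([ 9.98440737e-04, -4.91306984e+01, -4.03451370e-01, -3.12521625e+01,
       -6.40251744e-02,  4.38611617e-02,  1.82257322e-04]), 'position': array([0.16884357, 0.62748475, 0.40365762]), 'tool_rot': array([-4.11566028e-01, -3.11435841e+00,  2.93029412e-03]), 'ft_force': array([ 0.57402801, -0.65821462, -0.49464242]), 'torque': array([-0.00374847,  0.03322287, -0.02009262]), 'grip_force': 0.0, 'grip_width': 1.0050670774365342}
top tongs 0.75 [385.5, 210.7] 755 [ 0.506 -0.306  0.02 ]
top tongs 0.5 [297.3, 177.2] 403 [ 0.59  -0.078  0.02 ]
top board 0.67 [261.3, 178.5] 5323 [0.585 0.016 0.02 ]
top board 0.26 [372.0, 205.8] 341 [ 0.518 -0.271  0.02 ]
top roll 0.89 [340.9, 145.8] 314 [ 0.675 -0.192  0.02 ]
top roll 0.6 [233.9, 243.3] 309 [0.417 0.084 0.02 ]
top roll 0.58 [266.8, 169.6] 327 [0.609 0.002 0.02 ]
top finger_roll 0.56 [301.8, 177.3] 382 [ 0.59  -0.089  0.02 ]
top finger_roll 0.21 [134.1, 196.1] 3248 [0.535 0.348 0.02 ]
top square_bun 0.51 [264.9, 176.5] 5459 [0.591 0.007 0.02 ]
top square_bun 0.5 [234.8, 172.4] 281 [0.601 0.085 0.02 ]
top plate 0.96 [131.1, 195.1] 3153 [0.538 0.357 0.02 ]
side tongs 0.59 [338.7, 288.4] 969 [ 0.487 -0.307  0.02 ]
side board 0.92 [271.6, 194.2] 3827 [ 0.584 -0.01   0.02 ]
side roll 0.69 [207.2, 211.3] 291 [0.425 0.072 0.02 ]
side roll 0.62 [270.2, 183.5] 271 [0.61  0.018 0.02 ]
side roll 0.62 [346.0, 214.1] 310 [ 0.67  -0.195  0.02 ]
side finger_roll 0.78 [292.1, 206.3] 391 [ 0.591 -0.077  0.02 ]
side square_bun 0.48 [249.6, 167.3] 232 [0.614 0.102 0.02 ]
side plate 0.67 [176.1, 138.6] 1553 [0.543 0.35  0.02 ]
```

View pics/top0.png

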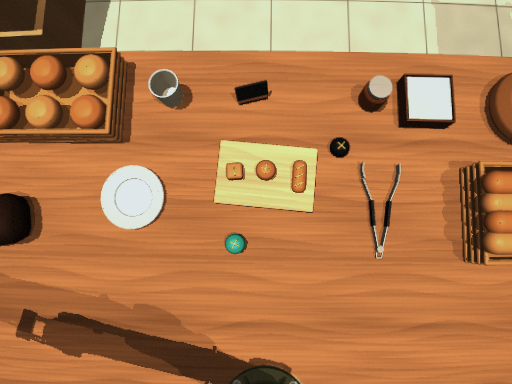

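View pics/side0.png

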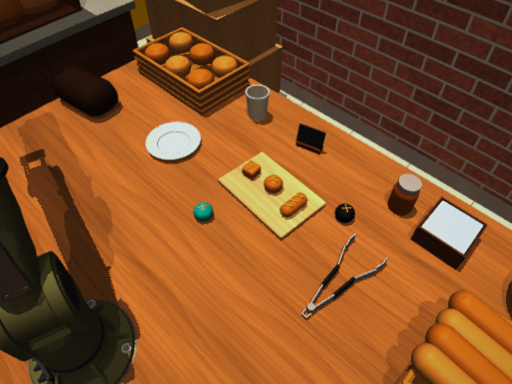

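Candidates for the roll in the top picture are:
- brown round one on the board at (266,170)
- black one with a cross at (340,147)
- turquoise one at (235,243)
- buns in the basket at (45,90)

By the description I choose (266,170). The tongs lie at (380,210), with the hinge at (379,250) and the tips toward the far edge. The plate is at (132,196).

```bash
cat >> h.py <<'E'
def plan(p, xdir_deg=None):
    """fractions for moving TCP to p (world) with tool x heading (deg)"""
    st=ctrl.get_state(); R=Ro.from_rotvec(st['tool_rot']).as_matrix()
    d=R.T@(np.array(p)-st['position'])/0.2; h=np.degrees(np.arctan2(R[1,0],R[0,0]))
    y=0 if xdir_deg is None else -((xdir_deg-h+180)%360-180)/180
    print('t',round(st['time'],2),'pos',st['position'].round(3),'hd',round(h,1),'q7',round(st['joint_positions'][6],2),'-> frac',d.round(3),'yaw',round(y,3))
E
python3 - <<'E'
from h import *
im=cv2.imread('pics/top0.png')
cv2.imwrite('pics/crop0.png',cv2.resize(im[120:260,205:415],None,fx=3.8,fy=3.8,interpolation=cv2.INTER_CUBIC))
T=ctrl.get_image('top')
for n,p,z in [('hinge',(379,248),.012),('tipL',(362,165),.014),('tipR',(399,167),.014),('grips',(380,214),.013),('roll',(266,169.6),.045)]: print(n,toworld(T,p,z)[0].round(3))
for x,y,a in [(.45,.45,None),(.5,-.31,0),(.5,-.31,180)]: plan([x,y,.4],a)
E
```

```text
hinge [ 0.41  -0.289  0.012]
tipL [ 0.626 -0.249  0.014]
tipR [ 0.622 -0.347  0.014]
grips [ 0.497 -0.293  0.013]
roll [0.605 0.004 0.045]
t 0.75 pos [0.169 0.628 0.405] hd 164.9 q7 -0.06 -> frac [-1.588 -0.493  0.024] yaw 0
t 0.75 pos [0.169 0.628 0.405] hd 164.9 q7 -0.06 -> frac [-2.817 -4.097  0.024] yaw 0.916
t 0.75 pos [0.169 0.628 0.405] hd 164.9 q7 -0.06 -> frac [-2.817 -4.097  0.024] yaw -0.084
```

View pics/crop0.png

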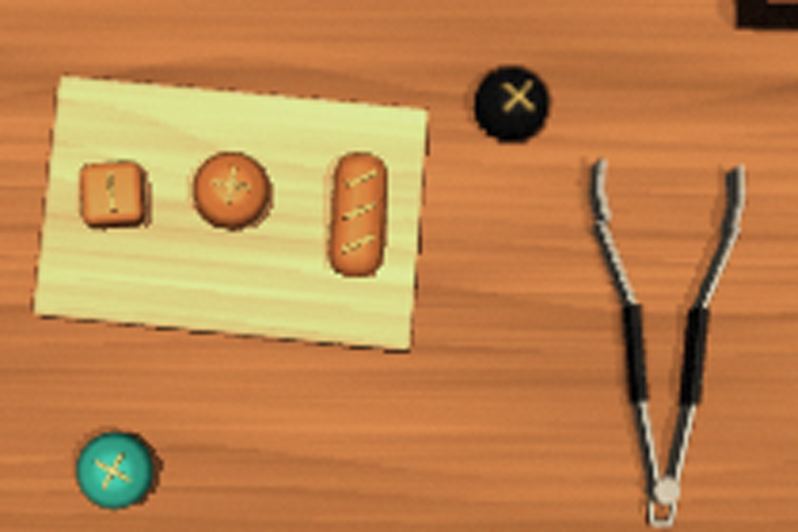

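The crop confirms it: brown round roll with a cross at top (266,170), between the square bun and the finger roll. The black and turquoise look-alikes stand off the board. I start the arc toward the tongs.

```bash
python3 -m jog '{"translation":[[-0.25,-0.12,0],[-0.5,-0.25,0],[-0.75,-0.38,0],[-1,-0.5,0]],"yaw":[-0.04,-0.084,-0.084,-0.084],"jaw":[0,0,0,0]}' 20; python3 -c "
from h import *
plan([.45,.3,.4],177.5)"
```

```text
time: 1.25
position: [0.3373, 0.4777, 0.4051]
tool_rot: [-0.002, 3.141, 0.001]
ft_force: [0.6, 0.6, 0.2]
grip_width: 0.999
grip_force: 0.0
t 1.25 pos [0.337 0.478 0.405] hd -179.9 q7 0.57 -> frac [-0.563 -0.889  0.025] yaw 0.014
```

```bash
python3 -m jog '{"translation":[[-0.14,-0.25,0],[-0.28,-0.5,0],[-0.42,-0.75,0],[-0.55,-1,0]],"yaw":[0,0,0,0],"jaw":[0,0,0,0]}'
python3 -m jog '{"translation":[[0,-0.25,0],[0,-0.5,0],[0,-0.75,0],[0,-1,0]],"yaw":[0,0,0,0],"jaw":[0,0,0,0]}'
python3 -m jog '{"translation":[[0,-0.25,0],[0,-0.5,0],[0,-0.75,0],[0,-1,0]],"yaw":[0,0,0,0],"jaw":[0,0,0,0]}'
python3 -m jog '{"translation":[[0,-0.25,0],[0,-0.5,0],[0,-0.75,0],[0,-1,0],[0,-1,0]],"yaw":[0,0,0,0.007,0.014],"jaw":[0,0,0,0,0]}'
python3 - <<'E'
from h import *
st=ctrl.get_state(); im=ctrl.get_image('wrist'); cv2.imwrite('pics/w1.png',np.asarray(im['pixels']))
for d in ctrl.silhouettes('tongs',im)[:3]:
    print(d['p'],d['at'],toworld(im,d['at'],.013,st)[0].round(3))
plan([.497,-.293,.4],177.5)
E
```

```text
time: 1.75
position: [0.447, 0.2774, 0.4051]
tool_rot: [-0.002, 3.141, 0.001]
ft_force: [1.3, 0.8, -0.3]
grip_width: 1.003
grip_force: 0.0
time: 2.25
position: [0.4463, 0.0776, 0.4051]
tool_rot: [-0.002, 3.141, 0.001]
ft_force: [1.1, 0.1, -0.3]
grip_width: 0.999
grip_force: 0.0
time: 2.75
position: [0.4464, -0.1224, 0.4051]
tool_rot: [-0.002, 3.14, 0.001]
ft_force: [1.6, 0.4, -0.2]
grip_width: 0.996
grip_force: 0.0
time: 3.38
position: [0.4454, -0.3246, 0.4049]
tool_rot: [-0.08, -3.14, 0.005]
ft_force: [0.3, 0.5, 0.6]
grip_width: 0.996
grip_force: 0.0
0.97 [288.5, 198.9] [ 0.479 -0.276  0.013]
t 3.48 pos [ 0.447 -0.321  0.405] hd 177.5 q7 2.2 -> frac [-0.244  0.15   0.023] yaw -0.0
```

View pics/w1.png

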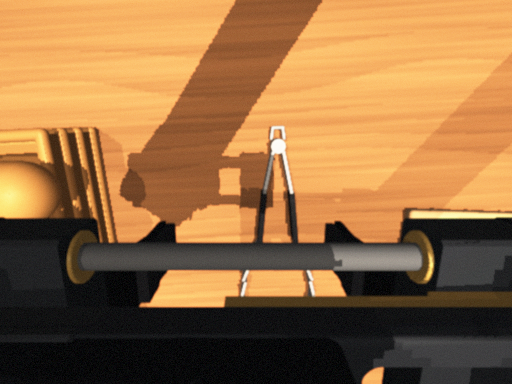

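The wrist view shows the hinge at (278,147) and the black grips starting at (264,193) and (290,193). The arms run to (243,290) and (311,290), and the gripper hides the rest.

Run:
```python
from h import *
st=ctrl.get_state(); im=ctrl.get_image('wrist')
r=toworld(im,[(278,147),(264,193),(290,193),(243,290),(311,290)],.025,st); print(r.round(3))
h=r[0,:2]; 
for m in [(r[1]+r[2])[:2]/2,(r[3]+r[4])[:2]/2]:
    print(np.degrees(np.arctan2(*(m-h)[::-1])).round(2))
T=ctrl.get_image('top'); r2=toworld(T,[(380,250),(361.5,165),(399.5,167)],.026)
# precise: black grips in top image
for d in ctrl.silhouettes('tongs',T)[:1]:
    m=d['region'].astype(bool); g=np.asarray(T['pixels']).astype(int)
    ys,xs=np.where(m&(g.max(2)<60)&(np.arange(384)[:,None]>195)&(np.arange(384)[:,None]<235)); print(len(xs),xs.min(),xs.max(),ys.min(),ys.max()); print(toworld(T,[xs.mean(),ys.mean()],.022)[0], toworld(T,[(xs.min()+xs.max())/2,(ys.min()+ys.max())/2],.022)[0])
print(r2.round(3))
m=(r2[1]+r2[2])/2; print(np.degrees(np.arctan2(m[1]-r2[0,1],m[0]-r2[0,0])))
```

```text
[[ 0.412 -0.284  0.025]
 [ 0.468 -0.303  0.025]
 [ 0.47  -0.27   0.025]
 [ 0.604 -0.336  0.025]
 [ 0.608 -0.243  0.025]]
-2.47
-1.62
[[ 0.405 -0.287  0.026]
 [ 0.623 -0.244  0.026]
 [ 0.619 -0.344  0.026]]
-1.7166892838704595
```

```bash
python3 -m jog '{"translation":[[-0.13,0.09,0.2],[-0.262,0.177,0.4],[-0.262,0.177,0.7],[-0.262,0.177,0.7]],"yaw":[0,0,0,0],"jaw":[0,0,0,0]}'
python3 - <<'E'
from h import *
st=ctrl.get_state(); im=ctrl.get_image('wrist'); p=np.asarray(im['pixels'])
plan([.501,-.288,.185],178)
cv2.imwrite('pics/w2.png',p)
E
```

```text
time: 4.12
position: [0.4996, -0.2847, 0.2608]
tool_rot: [-0.063, -3.132, -0.006]
ft_force: [-0.6, 0.3, 1.3]
grip_width: 1.003
grip_force: 0.0
t 4.17 pos [ 0.5   -0.286  0.264] hd 177.6 q7 2.24 -> frac [-0.004 -0.008  0.395] yaw -0.002
```

View pics/w2.png

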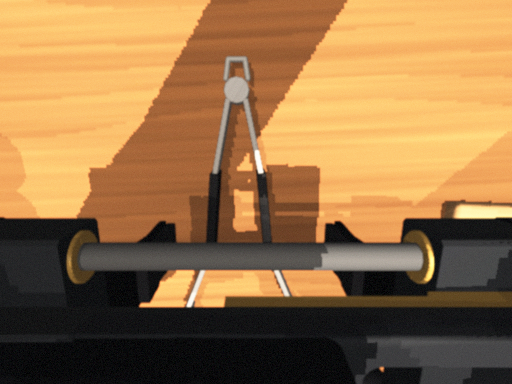

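The hinge now shows at (236,89) and the grip rear ends at (215,173) and (263,173). They sit centrally between the fingers, slightly left of the image centre.

Run:
```python
from h import *
st=ctrl.get_state(); im=ctrl.get_image('wrist')
r=toworld(im,[(236,89),(215,173),(263,173),(190,305),(289,295)],.025,st); print(r.round(4))
print(proj(im,[[.501,-.288,.02],[.5,-.286,.1]],st).round(0))
plan([.501,-.288,.185],178)
```

```text
[[ 0.4111 -0.2914  0.025 ]
 [ 0.4701 -0.3104  0.025 ]
 [ 0.4716 -0.2743  0.025 ]
 [ 0.5818 -0.3394  0.025 ]
 [ 0.5759 -0.2558  0.025 ]]
[[247. 209.]
 [249. 250.]]
t 4.22 pos [ 0.501 -0.287  0.266] hd 177.6 q7 2.24 -> frac [ 0.001 -0.003  0.405] yaw -0.002
```

```bash
python3 -m jog '{"translation":[[-0.005,-0.02,0.2],[-0.005,-0.02,0.4],[-0.005,-0.02,0.4],[-0.005,-0.02,0.4],[-0.005,-0.02,0.4]],"yaw":[0,0,0,0,0],"jaw":[0,0,0,0.3,0.5]}' 15
python3 -m jog '{"translation":[[0,0,0],[0,0,0],[0,0,0],[0,0,0]],"yaw":[0,0,0,0],"jaw":[0.51,0.51,0.51,0.51]}' 15
```

```text
time: 4.85
position: [0.5025, -0.2922, 0.1872]
tool_rot: [0.067, 3.137, -0.001]
ft_force: [0.3, -0.6, 0.5]
grip_width: 0.851
grip_force: 0.0
time: 5.35
position: [0.5019, -0.292, 0.1851]
tool_rot: [0.068, 3.14, -0.001]
ft_force: [0.1, -0.9, 2.0]
grip_width: 0.503
grip_force: 4.9
```

```bash
python3 -m jog '{"translation":[[0,0,0],[0,0,-0.05],[0,0,-0.15],[0,0,-0.3],[0,0,-0.45],[0,0,-0.6],[0,0,-0.6]],"yaw":[0,0,0,0,0,0,0],"jaw":[0.52,0.52,0.52,0.52,0.52,0.52,0.52]}' 15
python3 - <<'E'
from h import *
st=ctrl.get_state(); im=ctrl.get_image('wrist'); S=ctrl.get_image('side')
a=np.asarray(im['pixels']); b=np.asarray(S['pixels'])[180:372,256:512]
cv2.imwrite('pics/l1.png',np.vstack([cv2.resize(a,(400,300)),cv2.resize(b,(400,300),interpolation=cv2.INTER_CUBIC)]))
print(st['grip_width'],st['grip_force'])
plan([.501,-.288,.185],178)
E
```

```text
time: 6.22
position: [0.5022, -0.2924, 0.308]
tool_rot: [0.067, 3.135, -0.002]
ft_force: [0.2, 0.0, -1.9]
grip_width: 0.472
grip_force: 4.2
0.4722069400017633 4.208218076093999
t 6.33 pos [ 0.501 -0.291  0.305] hd 177.6 q7 2.22 -> frac [0.003 0.016 0.599] yaw -0.002
```

View pics/l1.png

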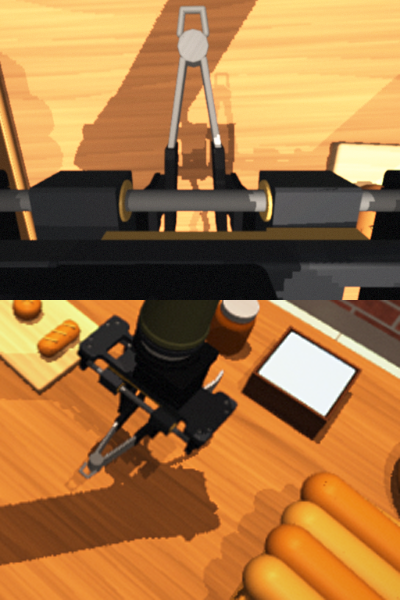

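The tongs hang level in the gripper. The hinge is at (193,45) in the half-size wrist view, about (247,58) at full scale, and the grips are between the pads.

Run:
```python
from h import *
st=ctrl.get_state(); im=ctrl.get_image('wrist'); T=ctrl.get_image('top'); S=ctrl.get_image('side')
r=toworld(im,[(247,58)],.144,st); p=st['position'];print('hinge',r.round(4), 'tcp',p.round(4), 'tongs hd',np.degrees(np.arctan2(*(p-r[0])[1::-1])))
for n,I in (('top',T),('side',S)):
    for l in ('roll','square_bun','finger_roll'):
        for d in ctrl.silhouettes(l,I)[:3]:
            m=np.argwhere(d['region']); c=m.mean(0)[::-1]; w=toworld(I,c,.035)[0]
            if d['p']>.3 and len(m)<1000: print(n,l,round(d['p'],2),c.round(1),w.round(4))
```

```text
hinge [[ 0.4082 -0.2879  0.144 ]] tcp [ 0.5014 -0.2914  0.3049] tongs hd -2.148234499180356
top roll 0.72 [234.8 243.8] [0.4165 0.0802 0.035 ]
top roll 0.68 [265.1 170. ] [0.6054 0.0064 0.035 ]
top roll 0.55 [339.4 146.6] [ 0.6693 -0.1854  0.035 ]
top square_bun 0.65 [234. 171.] [0.6019 0.0863 0.035 ]
top finger_roll 0.68 [298.7 176. ] [ 0.5908 -0.0797  0.035 ]
side roll 0.82 [272.3 183.5] [0.6037 0.0058 0.035 ]
side roll 0.67 [203.2 211. ] [0.4114 0.0704 0.035 ]
side roll 0.36 [332.6 269.1] [ 0.5084 -0.2705  0.035 ]
side square_bun 0.63 [249.9 169.7] [0.5978 0.0852 0.035 ]
side square_bun 0.39 [292.6 204.4] [ 0.5875 -0.0808  0.035 ]
side finger_roll 0.55 [292.4 204.4] [ 0.5872 -0.0802  0.035 ]
```

```bash
python3 -m jog '{"translation":[[0.01,0.1,0],[0.02,0.3,0],[0.036,0.5,0],[0.072,1,0],[0.072,1,0]],"yaw":[0,0,0,0,0],"jaw":[0.52,0.52,0.52,0.52,0.52]}'
python3 -m jog '{"translation":[[0.018,0.25,0],[0.03,0.4,0],[0.036,0.5,0],[0.036,0.5,0],[0.036,0.5,0]],"yaw":[0,0,0,0,0],"jaw":[0.52,0.52,0.52,0.52,0.52]}'
python3 - <<'E'
from h import *
st=ctrl.get_state(); im=ctrl.get_image('wrist'); T=ctrl.get_image('top');S=ctrl.get_image('side')
plan([.4925,.009,.208],177.6)
a,b,c=[np.asarray(i['pixels']) for i in (im,T,S)]
big=lambda x:cv2.resize(x,(400,300),interpolation=cv2.INTER_CUBIC)
cv2.imwrite('pics/m1.png',np.vstack([np.hstack([big(a),big(b[110:260,170:370])]),np.hstack([big(c[110:260,170:370]),big(c)])]))
E
```

```text
time: 7.4
position: [0.4956, -0.0882, 0.3047]
tool_rot: [0.063, 3.141, 0.002]
ft_force: [-0.6, 0.2, -2.2]
grip_width: 0.482
grip_force: 4.2
time: 8.02
position: [0.4929, 0.0078, 0.3048]
tool_rot: [0.069, 3.141, -0.001]
ft_force: [-0.9, -0.5, -2.1]
grip_width: 0.483
grip_force: 4.2
t 8.18 pos [0.493 0.008 0.305] hd 177.4 q7 1.5 -> frac [0.003 0.007 0.484] yaw -0.001
```

View pics/m1.png

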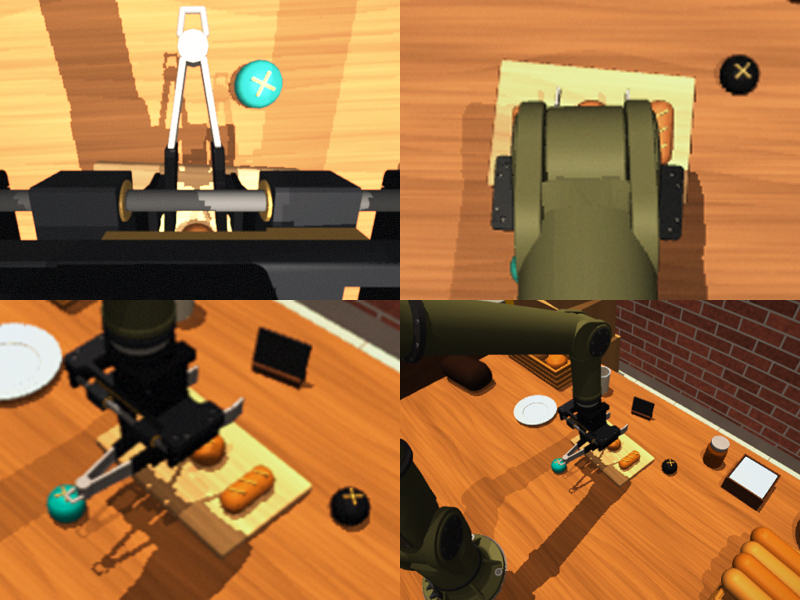

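The top crop shows the jaw ends at (558,95) and (628,95), one on each side of the roll at (592,102). The wrist view shows the hinge at (193,45) as before and the turquoise ball clear of the tongs.

```bash
python3 - <<'E'
from h import *
T=ctrl.get_image('top')
print(toworld(T,[(249,157.5),(284,157.5)],.148).round(4), toworld(T,[(266.5,165)],.05).round(4))
E
python3 -m jog '{"translation":[[0.003,0.007,0.1],[0.003,0.007,0.2],[0.003,0.007,0.28],[0.003,0.007,0.28]],"yaw":[0,0,0,0],"jaw":[0.52,0.52,0.52,0.52]}'
python3 - <<'E'
from h import *
S=ctrl.get_image('side');st=ctrl.get_state(); plan([.4925,.009,.208],177.6)
c=np.asarray(S['pixels'])
cv2.imwrite('pics/m2.png',cv2.resize(c[130:250,200:360],(800,600),interpolation=cv2.INTER_CUBIC))
E
```

```text
[[ 0.6134  0.0431  0.148 ]
 [ 0.6143 -0.0363  0.148 ]] [[0.6155 0.003  0.05  ]]
time: 8.72
position: [0.4918, 0.0101, 0.2477]
tool_rot: [-0.068, -3.138, 0.002]
ft_force: [-0.4, -0.3, -0.4]
grip_width: 0.48
grip_force: 4.2
t 8.78 pos [0.492 0.01  0.249] hd 177.5 q7 1.55 -> frac [-0.001 -0.005  0.203] yaw -0.001
```

View pics/m2.png

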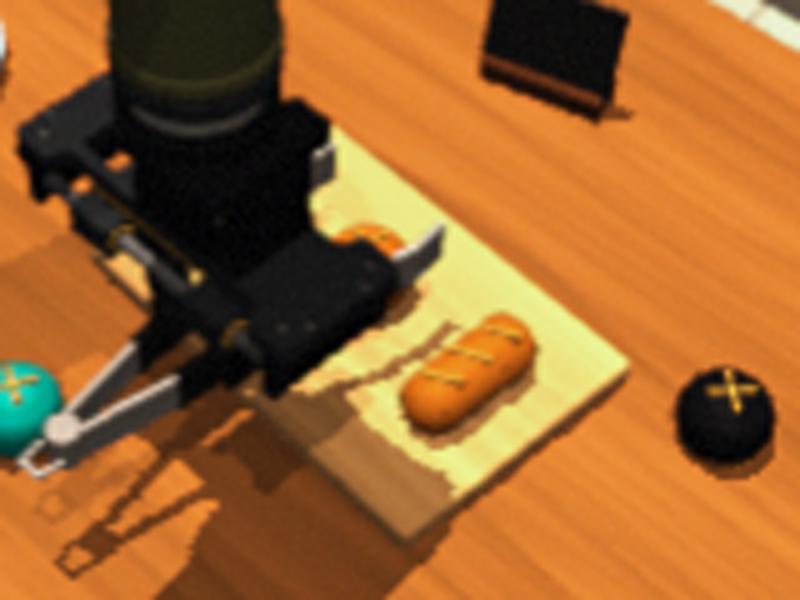

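The side crop shows the roll at (370,245) between the jaw ends at (322,165) and (425,250). The finger roll at (470,370) is clear. I lower the rest of the way.

```bash
python3 -m jog '{"translation":[[0,-0.005,0.07],[0,-0.005,0.14],[0,-0.005,0.2],[0,-0.005,0.2],[0,-0.005,0.2]],"yaw":[0,0,0,0,0],"jaw":[0.52,0.52,0.52,0.52,0.52]}'
python3 - <<'E'
from h import *
S=ctrl.get_image('side');st=ctrl.get_state(); plan([.4925,.009,.208],177.6)
T=ctrl.get_image('top')
c=np.asarray(S['pixels']);b=np.asarray(T['pixels'])
cv2.imwrite('pics/m3.png',np.hstack([cv2.resize(c[150:222,240:312],(400,400),interpolation=cv2.INTER_CUBIC),cv2.resize(b[140:212,220:292],(400,400),interpolation=cv2.INTER_CUBIC)]))
E
```

```text
time: 9.4
position: [0.4925, 0.0094, 0.2088]
tool_rot: [0.067, 3.141, -0.0]
ft_force: [-0.1, 0.1, -1.1]
grip_width: 0.482
grip_force: 4.2
t 9.45 pos [0.493 0.009 0.209] hd 177.5 q7 1.6 -> frac [ 0.    -0.002  0.005] yaw -0.0
```

View pics/m3.png

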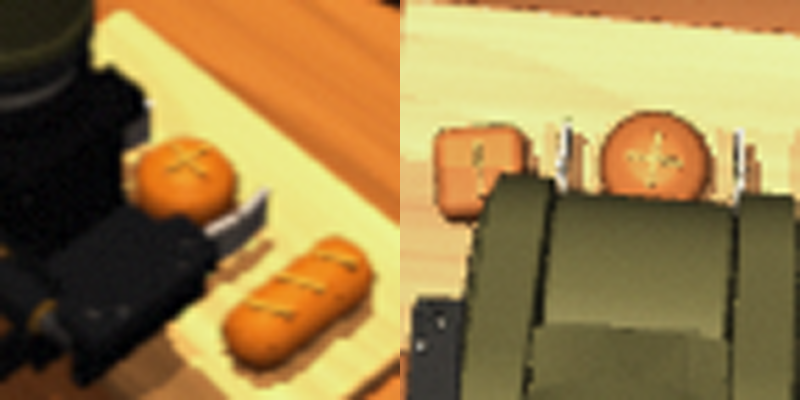

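The jaws sit at 567 and 739 in the top crop, with the roll centred between them at 655. I squeeze with 20 N.

```bash
python3 -m jog '{"translation":[[-0.01,0,0],[-0.01,0,0],[-0.01,0,0],[-0.01,0,0],[-0.01,0,0],[-0.01,0,0],[-0.01,0,0],[-0.01,0,0]],"yaw":[0,0,0,0,0,0,0,0],"jaw":[0.52,0.55,0.58,0.62,0.66,0.7,0.75,0.8]}' 20
python3 -m jog '{"translation":[[0,0,0],[0,0,0],[0,0,0],[0,0,0]],"yaw":[0,0,0,0],"jaw":[0.8,0.8,0.8,0.8]}' 20
```

```text
time: 10.5
position: [0.4943, 0.0093, 0.2087]
tool_rot: [0.067, 3.141, 0.0]
ft_force: [-0.5, -0.7, -1.7]
grip_width: 0.334
grip_force: 20.0
time: 11.0
position: [0.4943, 0.0094, 0.2088]
tool_rot: [0.067, 3.141, 0.0]
ft_force: [0.8, -0.5, -1.3]
grip_width: 0.337
grip_force: 20.0
```

The opening is 29 mm, so the tongs are closed on the roll. I lift slowly.

```bash
python3 -m jog '{"translation":[[0,0,-0.03],[0,0,-0.08],[0,0,-0.15],[0,0,-0.25],[0,0,-0.35],[0,0,-0.45],[0,0,-0.5],[0,0,-0.5]],"yaw":[0,0,0,0,0,0,0,0],"jaw":[0.8,0.8,0.8,0.8,0.8,0.8,0.8,0.8]}' 20
python3 - <<'E'
from h import *
S=ctrl.get_image('side');T=ctrl.get_image('top')
for n,I in (('side',S),('top',T)):
    for d in ctrl.silhouettes('plate',I)[:1]:
        m=np.argwhere(d['region']); print(n,d['p'],toworld(I,m.mean(0)[::-1],.014)[0].round(4),toworld(I,(m.min(0)+m.max(0))[::-1]/2,.016)[0].round(4))
    for d in ctrl.silhouettes('roll',I)[:3]: print(n,'roll',round(d['p'],2),d['at'],toworld(I,d['at'],.135)[0].round(3))
plan([.425,.357,.32],177.5)
E
```

```text
time: 12.0
position: [0.4946, 0.0094, 0.3097]
tool_rot: [0.067, 3.139, 0.001]
ft_force: [-0.1, -0.5, -2.4]
grip_width: 0.336
grip_force: 20.0
side 0.87 [0.5357 0.3556 0.014 ] [0.5344 0.3555 0.016 ]
side roll 0.66 [347.4, 216.6] [ 0.583 -0.237  0.135]
side roll 0.5 [272.9, 153.5] [0.613 0.017 0.135]
top 0.64 [0.5336 0.356  0.014 ] [0.533 0.358 0.016]
top roll 0.72 [262.8, 155.6] [0.621 0.012 0.135]
top roll 0.57 [339.9, 146.1] [ 0.646 -0.166  0.135]
t 12.3 pos [0.494 0.009 0.308] hd 177.5 q7 1.5 -> frac [ 0.42   1.722 -0.06 ] yaw 0.0
```

```bash
python3 -m jog '{"translation":[[0.01,0.04,0],[0.03,0.12,0],[0.06,0.24,0],[0.093,0.38,0],[0.128,0.52,0],[0.162,0.66,0],[0.196,0.8,0],[0.22,0.9,0]],"yaw":[0,0,0,0,0,0,0,0],"jaw":[0.8,0.8,0.8,0.8,0.8,0.8,0.8,0.8]}' 20
python3 -m jog '{"translation":[[0.034,0.14,0],[0.069,0.28,0],[0.103,0.42,0],[0.138,0.56,0.01],[0.167,0.68,0.02],[0.19,0.77,0.03],[0.202,0.82,0.03],[0.207,0.84,0.03]],"yaw":[0,0,0,0,0,0,0,0],"jaw":[0.8,0.8,0.8,0.8,0.8,0.8,0.8,0.8]}' 20
python3 - <<'E'
from h import *
S=ctrl.get_image('side');T=ctrl.get_image('top')
for n,I in (('side',S),('top',T)):
    for d in ctrl.silhouettes('roll',I)[:4]: print(n,'roll',round(d['p'],2),d['at'],toworld(I,d['at'],.127)[0].round(3))
plan([.424,.36,.303],177.5)
c=np.asarray(S['pixels']);b=np.asarray(T['pixels'])
cv2.imwrite('pics/f1.png',np.hstack([cv2.resize(c[70:190,110:230],(400,400),interpolation=cv2.INTER_CUBIC),cv2.resize(b[130:250,80:200],(400,400),interpolation=cv2.INTER_CUBIC)]))
E
```

```text
time: 13.3
position: [0.4573, 0.1931, 0.3085]
tool_rot: [-0.064, -3.14, -0.0]
ft_force: [-0.2, -0.9, -1.6]
grip_width: 0.332
grip_force: 20.0
time: 14.3
position: [0.424, 0.3609, 0.3027]
tool_rot: [0.067, 3.141, -0.001]
ft_force: [0.4, -0.3, -2.1]
grip_width: 0.334
grip_force: 20.0
side roll 0.82 [204.2, 210.3] [0.376 0.012 0.127]
side roll 0.72 [161.5, 110.8] [0.526 0.37  0.127]
side roll 0.69 [348.2, 214.4] [ 0.595 -0.232  0.127]
top roll 0.87 [235.1, 241.2] [0.424 0.072 0.127]
top roll 0.8 [111.8, 188.9] [0.54  0.364 0.127]
top roll 0.65 [338.9, 146.2] [ 0.647 -0.166  0.127]
t 14.5 pos [0.424 0.36  0.303] hd 177.5 q7 0.84 -> frac [ 0.002  0.001 -0.001] yaw -0.0
```

View pics/f1.png

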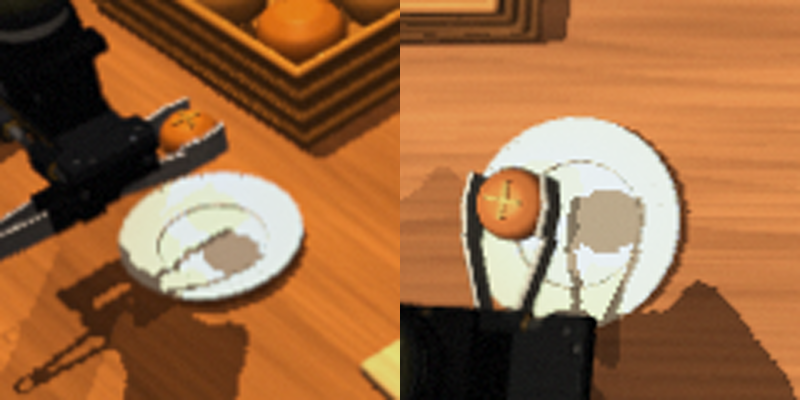

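The roll is in the tongs at (508,203) in the right crop. Parallax accounts for the offset: in world terms it is at about (0.533, 0.36), and the plate's centre is at (0.534, 0.356). It hangs about 9 cm above the plate.

```bash
python3 -c "
from h import *
s=ctrl.get_state(); print(s['grip_width'],s['grip_force'],s['position']); print(ctrl.close_job())"
```

```text
0.33099654746188817 19.999663608614355 [0.42436468 0.35987897 0.30285862]
the job is handed in; nothing more can be done
None
```

The job is handed in at about 14.5 s: the gripper holds the tongs at 20 N, with the round roll squeezed in them about 9 cm above the middle of the plate; the verdict was not shown.

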